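# Cap the open phototube

## Task

The camera has been taken off the microscope's phototube, which stands open-end up in its round holder. Pick up the black dust cap by pinching its two sprung finger tabs together, push its plug gently down into the mouth of the tube until the flange is fully home on the rim, then let the tabs spring out so that the catches lock under the lip, and leave the cap there on its own. Do not force the tube, and leave the other things on the bench alone.

Things in the scene. Friction and masses are not known exactly. Their poses are not given: they have to be found in the camera images.
- cap: Loose black plastic dust cap, about 60 to 95 g, lying tabs-up on the bench. Origin: centre of the plug's underside; z up through the cap, y on the line along which its two finger tabs face each other. The plug is 49 mm across, straight from 4.5 to 17.5 mm above the origin and tapering below that to 38 mm across at the underside.
- cap_flange (a point): Centre of the underside of the cap's round flange, 17.5 mm above the cap's origin. The flange is 68 mm across and 4 mm thick; it stops on the tube's rim.
- cap_grip (a point): Middle point between the two upright grey finger tabs, 37 mm above the cap's origin. The tabs stand from 22 to 52 mm above the origin, 24 mm wide (along x), 5 mm thick; their ribbed outer faces are 44 mm apart (along y) at rest, 34 mm when fully pinched. Gripping both tabs from above carries the whole cap.
- cap_catches (a point): Middle point between the two grey square-edged catches, one moving with each tab: 12 mm wide, 4.5 to 7.5 mm above the cap's origin. At rest they stand out of the plug to 29 mm from the axis, too wide for the mouth, and being square cannot be pushed in; pinching the tabs draws them in flush with the plug (24 mm).
- tab_a (a joint): Inward travel of the tab on the cap's +y side, m: 0 sprung out, 0.005 fully pinched (a hard stop). Spring 3 N at 0, 8 N at 0.005. Let go with the flange more than 1.5 mm off the rim, the catches jam in the hole instead of locking. Once locked, the window lifts the cap until the catches bear on the lip: the flange then rests about 1.5 mm above the rim, which is right.
- tab_b (a joint): The same for the tab on the cap's -y side.
- holder: Fixed dark round holder, 104 mm across, carrying the upright phototube (white sleeve with dark knurled band, 74 mm across). Origin: centre of its underside, on the tube's axis; z up. The sleeve slides for focusing: it was left 0 to 8 mm drawn out, this is not measured, so find the rim's height by touch or sight. It does not slip under pushes below 60 N.
- mouth (a point): Centre of the tube's open mouth as if the sleeve were fully in, 95 mm above the holder's origin; the true flat rim is 0 to 8 mm higher. The round hole is 52 mm across through a lip 8.5 mm thick, below which a groove 62 mm across takes the catches. The cap fits at any yaw.
- window_low (a point): Top centre of the sprung round window inside the tube, as if the sleeve were fully in (really 0 to 8 mm higher, always 13.5 mm below the rim). The plug's underside meets it 4 mm before the flange meets the rim; it pushes back 4 N at once, about 7 N with the flange on the rim; then the rigid rim stops the cap. Over 25 N between cap and tube does damage.
- bottle: Bystander: upright blue plastic bottle, 44 mm across, 110 mm tall; origin at the centre of its underside.
- driver: Bystander: grey-handled screwdriver lying on the bench, 150 mm long along its x; leave it.
- phone: Bystander: black phone lying flat, 72 x 148 x 8 mm; origin at the centre of its underside.
- tin: Bystander: small round metal tin, 52 mm across, 30 mm tall; origin at the centre of its underside.
Things that resemble listed ones, but are neither listed nor needed, are in the scene too. Several things look just like the cap: the one meant starts nearest to the robot's base.

How it is judged (in metres and radians):
On the way, in this order (a step that is already met when the one before it is completed fails the run):
1. the cap is lifted off the bench with both tabs pinched (height (world z) of cap above 0.03 m and value of joint each of tab_a, tab_b above 0.003 m), for 0.2 s.
2. the cap's plug is in the mouth of the tube, with both tabs still pinched (horizontal distance between cap and holder below 0.004 m and z of cap in the frame of holder below 0.089 m and value of joint each of tab_a, tab_b above 0.003 m), for 0.1 s.
At the end, for the whole second after the job is handed in: The cap sits in the mouth of the tube, centred within 4 mm, level within 3.5 degrees and at rest, its underside 75.5 to 89 mm above the holder's underside, with both tabs sprung out to within 1.5 mm of their rest place (the catches locked under the lip) (horizontal distance between cap and holder below 0.004 m and z of cap in the frame of holder between 0.0755 and 0.089 m and angle between cap's own z axis and vertical below 0.06 rad and value of joint each of tab_a, tab_b below 0.0015 m and linear speed of cap below 0.01 m/s); the robot touches nothing.
It fails at once if the cap is pressed against the tube with more than 25 N (contact force between cap and holder above 25 N).
It fails at once if the robot pushes the tube or its holder with more than 25 N (contact force between any of the fingers, the arm and holder above 25 N).
It fails at once if the bottle, screwdriver, phone or tin is moved more than 2 cm (distance of any of bottle, driver, phone, tin from where it was at the start of the episode above 0.02 m).
It also fails if it takes over 51 s, if anything falls off the work surface, if the arm or the gripper's body presses on something with over 40 N, if the wrist force passes 120 N, or if a joint passes its speed limit or range.

## Robot

A 6-joint arm with a two-finger parallel gripper is mounted at the origin on the work surface. World frame = base frame: x ahead of the robot, y to its left, z up, the work surface at z = 0. Lengths are in mm, angles in degrees, forces in N, time in s.
With the tool pointing down it reaches from about 300 to 850 mm from the base axis. Payload 4.2 kg.
Tool frame: the origin (TCP) lies at the very end of the fingers, on their centre line; the grasp point (between the pads) lies 19 mm behind it; z points along the fingers, y is the direction in which the jaws open and shut (so a half turn about z gives the same grasp; the last joint's range is limited). The gripper opens to 91 mm and grips with 3 to 60 N. Pads are 32 mm wide; open, the fingers measure 118 mm over their backs; the gripper's body (76 mm by 178 mm) begins 60 mm behind the grasp point.
Start: joints at [-70.932, 18.312, 89.639, -0, 72.044, -1.146], TCP at [198.682, -539.601, 213.976] pointing down, gripper open.
Joint ranges: [-177.97, 177.97], [-48.28, 115.42], [12.27, 149.76], [-77.06, 257.06], [2.81, 150.46], [-146.56, 146.56]. Speed limits (degrees/s): [147.25, 147.25, 180, 180, 180, 180].

## Interface

Orientations are given as [roll, pitch, yaw] about the fixed x, y, z axes, in that order (R = Rz(yaw) Ry(pitch) Rx(roll)).
In Python, from workcell import telemetry, grab_frame, job gives the robot as it stands.
- The arm moves only by the tool drive_tool, never from a script. Its argument "moves" is a list of rows, each an object of numbers: "claw": the closure, from -1 (fully open) to 1 (shut); "dx", "dy", "dz": the shift along the tool's x, y, z in units of 20 mm (1.0 is 20 mm); "yaw": the turn about the tool's z in units of 0.15 rad (1.0 is 0.15 rad). In form: [{"claw": .., "dx": .., "dy": .., "dz": .., "yaw": ..}, ...]. A call has 1 to 5 rows; each row shifts and turns the pose as measured when the row begins, along the tool's axes as they then stand; what a row does not reach is not made up. A row lasts 1/8 s, in which the tool goes at most 62.5 mm and 10.7 degrees, less where a joint would pass 70% of its speed; a pose out of reach is approached as far as the arm can. A call with a number of a shift or a turn outside -1 to 1 is refused whole. A call with a gripper value outside its range is refused whole. The fingers move at their own pace and stop on an object; "grip_force" is the grip in N (left out, the last holds). Time passes only in rows, so rows that do not move let the fingers close. It gives the time, the measured TCP pose, the force and the opening at its end, in the units of the state.
- telemetry.state(): the state, without advancing time (a new reading comes with each control period).
- grab_frame(name): name is "scene" or "top" or "wrist"; returns a dict with "color" (384x512x3 uint8, blue, green, red), "vertical_fov" (degrees; the focal length in pixels is half the picture's height over the tangent of half this angle, whatever the lens; pixels are square), "cx", "cy" (the principal point, pixels), "pose" (4x4, takes a point from camera to world coordinates). Camera axes: x right, y down, z forward; pixel columns grow to the right and rows downward; lengths in mm; the calibration is good to about 2 mm. A picture is of the moment at which its call begins. There is no depth.
- job.job_done(): hands the job in, once; it reports no verdict.
The state is a dict: "time_s": time; "qpos": joint angles; "qvel": joint speeds; "effort": joint torques, N m; "ee_pos": TCP position; "ee_rot": TCP orientation; "force": force on the tool from outside, world axes, zero at the start; "torque": the same for the moment, N m; "gripper_width": finger opening in mm.
Only numpy, scipy, OpenCV 4.12 (cv2) and the standard library are available. Lean on these libraries where they do the work, as an engineer would, in place of code of your own. Each camera call takes 0.05 s, during which the arm holds its last target.

## Working session

There is one attempt and no reset: what is moved stays moved. The work goes in short steps, Python scripts to look and compute and a tool call to move; the robot and the scene stay as the last step left them, time stands still between calls to the robot, and variables do not carry over. Pictures are saved under pics/ and viewed, and the job is handed in when it is done.

Besides the shell and the picture viewer there is one more tool, called after "Emit:" as name([rows], argument=value, ...), one row to a line, values as JSON. drive_tool: Moves the arm, as the interface text tells. Its arguments: {"type":"object","properties":{"moves":{"type":"array"},"grip_force":{"type":"number"}},"required":["moves"]}

```bash
mkdir -p pics; ls
python3 - <<'E'
from workcell import telemetry, grab_frame
import cv2
print(telemetry.state())
for n in ["scene","top","wrist"]:
    f=grab_frame(n); cv2.imwrite(f"pics/{n}0.png",f["color"]); print(n,f["vertical_fov"],f["cx"],f["cy"],f["pose"])
E
```

```text
pics
{'time_s': 0.0, 'qpos': array([-7.09305948e+01,  1.83530819e+01,  8.97066234e+01, -1.68666722e-03,
        7.20450116e+01, -1.14724583e+00]), 'qvel': array([-0.0287538 , -0.0764434 ,  0.07712738,  0.04963646,  0.00760288,
       -0.05793384]), 'effort': array([-1.29052671e-03, -4.12460876e+01, -2.31976479e+01,  7.24561675e-02,
        4.57597047e-02, -1.54539962e-04]), 'ee_pos': array([ 198.51485979, -539.09797129,  213.10438126]), 'ee_rot': array([-1.79895272e+02, -4.93376350e-04,  2.02171720e+01]), 'force': array([ 0.05624581, -1.20066702,  0.58022286]), 'torque': array([ 0.02218877, -0.00951037,  0.04843172]), 'gripper_width': 91.29922777200672}
scene 48.49272083814326 251.17248236951718 185.94692333457283 [[ 7.01231043e-02  8.60758044e-01 -5.04161025e-01  1.06403384e+03]
 [ 9.97525243e-01 -5.79167981e-02  3.98626941e-02 -2.63827077e+01]
 [ 5.11274233e-03 -5.05708645e-01 -8.62689183e-01  8.95420895e+02]
 [ 0.00000000e+00  0.00000000e+00  0.00000000e+00  1.00000000e+00]]
top 47.344954139315405 254.33857540622017 194.1523488545448 [[ 1.95412197e-02 -9.78251203e-01  2.06501151e-01  4.10745895e+02]
 [-9.99791185e-01 -2.03542913e-02 -1.81340729e-03  2.33791467e+01]
 [ 5.97715244e-03 -2.06422594e-01 -9.78444677e-01  9.34735423e+02]
 [ 0.00000000e+00  0.00000000e+00  0.00000000e+00  1.00000000e+00]]
wrist 59.58024616152737 254.96203096543064 193.51077866457925 [[ 3.45991536e-01 -9.01167558e-01 -2.61126193e-01  2.73252380e+02]
 [-9.38234291e-01 -3.33063043e-01 -9.37305980e-02 -5.12514832e+02]
 [-2.50451038e-03  2.77427542e-01 -9.60743299e-01  3.83883669e+02]
 [ 0.00000000e+00  0.00000000e+00  0.00000000e+00  1.00000000e+00]]
```

View pics/scene0.png

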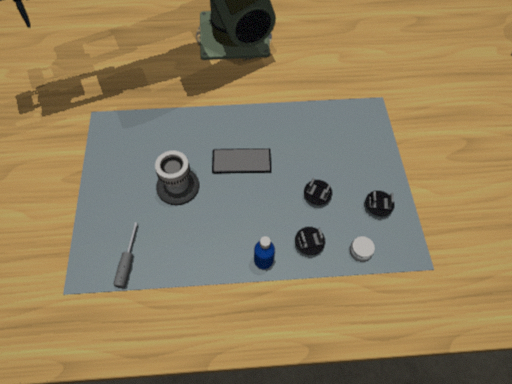

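View pics/top0.png

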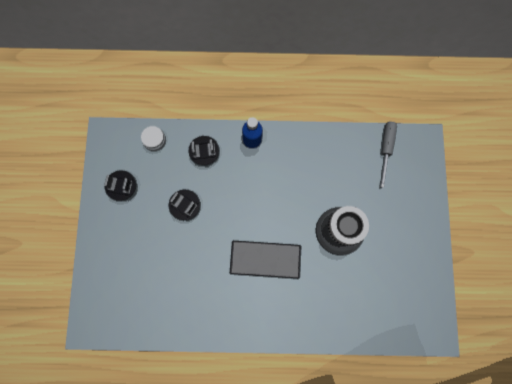

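View pics/wrist0.png

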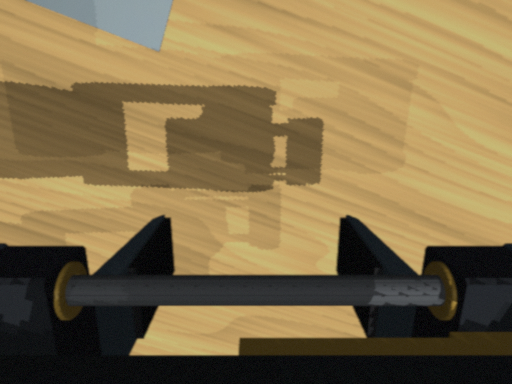

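The scene and top views show three black caps, at top-view pixels (185,205), (120,186) and (204,150). The holder is near (341,230) and the phone near (265,259). Next I'll measure positions.

```bash
cat > h.py <<'E'
import numpy as np, cv2
from workcell import telemetry, grab_frame
def ray(f,u,v):
    F=192/np.tan(np.radians(f["vertical_fov"]/2)); T=f["pose"]
    d=T[:3,:3]@np.array([(u-f["cx"])/F,(v-f["cy"])/F,1.]); return T[:3,3],d/np.linalg.norm(d)
def onz(f,u,v,z):
    o,d=ray(f,u,v); return o+d*(z-o[2])/d[2]
def proj(f,p):
    F=192/np.tan(np.radians(f["vertical_fov"]/2)); T=f["pose"]
    c=T[:3,:3].T@(np.asarray(p)-T[:3,3]); return F*c[0]/c[2]+f["cx"],F*c[1]/c[2]+f["cy"]
def tri(f,a,g,b):
    o1,d1=ray(f,*a);o2,d2=ray(g,*b)
    s=np.linalg.lstsq(np.c_[d1,-d2],o2-o1,rcond=None)[0]
    p,q=o1+d1*s[0],o2+d2*s[1]; return (p+q)/2,np.linalg.norm(p-q)
E
python3 - <<'E'
from h import *
S=grab_frame("scene");T=grab_frame("top")
for u,v in [(185,205),(120,186),(204,150)]: 
    p=onz(T,u,v,21);print("cap",p,np.hypot(p[0],p[1]))
print("tube",tri(T,(349,226),S,(173,164)))
print("holder base",onz(T,341,231,20), onz(S,178,187,20))
for n,f,(u,v) in [("t",T,(185,205)),("s",S,(318,193)),("t2",T,(345,228)),("s2",S,(176,175))]:
    c=f["color"][v-40:v+40,u-40:u+40]; cv2.imwrite(f"pics/crop_{n}.png",cv2.resize(c,(560,560),interpolation=cv2.INTER_CUBIC))
import glob
a=[cv2.imread(f"pics/crop_{n}.png") for n in ["t","s","t2","s2"]]
a=[cv2.resize(i,(400,300)) if 0 else cv2.resize(i,(300,300)) for i in a]
cv2.imwrite("pics/crops.png",np.vstack([np.hstack(a[:2]),np.hstack(a[2:])]))
E
```

```text
cap [577.0436452  168.13878486  21.        ] 601.0407801847027
cap [615.41802733 309.01745763  21.        ] 688.6444202089936
cap [699.53079148 133.1750327   21.        ] 712.0947391789574
tube (array([ 528.66152614, -160.90810594,   96.86108819]), np.float64(1.92986870708587))
holder base [ 528.52211774 -161.80649852   20.        ] [ 543.65888412 -159.49778129   20.        ]
```

View pics/crops.png

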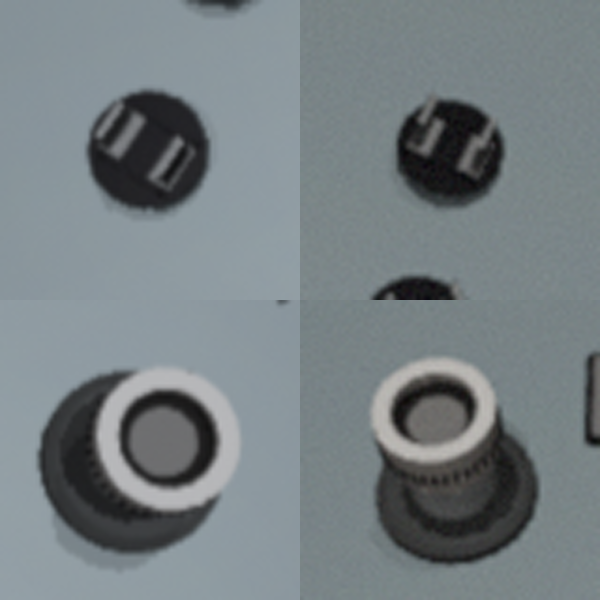

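Nearest cap is at about (577,168), 601 mm from the base. Its tab axis lies at about 58°, so I'll use a tool yaw of about 148°. The tube is at about (529,-161), with the rim near z 97. Travelling at the current height.

Emit:
drive_tool([
  {"claw": -1, "dx": 1, "dy": -0.9, "dz": 0, "yaw": 0},
  {"claw": -1, "dx": 1, "dy": -0.9, "dz": 0, "yaw": 0},
  {"claw": -1, "dx": 1, "dy": -0.9, "dz": 0, "yaw": 0},
  {"claw": -1, "dx": 1, "dy": -0.9, "dz": 0, "yaw": 0},
  {"claw": -1, "dx": 1, "dy": -0.9, "dz": 0, "yaw": 0},
], grip_force=30)

```text
time_s: 0.88
ee_pos: [262.2, -418.2, 212.5]
ee_rot: [-179.9, 0.0, 20.0]
force: [0.6, 0.0, 0.1]
gripper_width: 91.3
```

Emit:
drive_tool([
  {"claw": -1, "dx": 1, "dy": -0.9, "dz": 0, "yaw": 0},
  {"claw": -1, "dx": 1, "dy": -0.9, "dz": 0, "yaw": 0},
  {"claw": -1, "dx": 1, "dy": -0.9, "dz": 0, "yaw": 0},
  {"claw": -1, "dx": 1, "dy": -0.9, "dz": 0, "yaw": 0},
  {"claw": -1, "dx": 1, "dy": -0.9, "dz": 0, "yaw": 0},
])

```text
time_s: 1.5
ee_pos: [326.9, -295.0, 212.6]
ee_rot: [-179.9, -0.0, 20.0]
force: [0.3, 0.1, 0.2]
gripper_width: 91.0
```

Emit:
drive_tool([
  {"claw": -1, "dx": 1, "dy": -0.9, "dz": 0, "yaw": 0},
  {"claw": -1, "dx": 1, "dy": -0.9, "dz": 0, "yaw": 0},
  {"claw": -1, "dx": 1, "dy": -0.9, "dz": 0, "yaw": 0},
  {"claw": -1, "dx": 1, "dy": -0.9, "dz": 0, "yaw": 0},
  {"claw": -1, "dx": 1, "dy": -0.9, "dz": 0, "yaw": 0},
])

```text
time_s: 2.12
ee_pos: [391.5, -171.9, 212.9]
ee_rot: [-179.9, -0.0, 20.0]
force: [0.6, 0.4, -0.4]
gripper_width: 91.2
```

Emit:
drive_tool([
  {"claw": -1, "dx": 1, "dy": -0.9, "dz": 0, "yaw": 0},
  {"claw": -1, "dx": 1, "dy": -0.9, "dz": 0, "yaw": 0},
  {"claw": -1, "dx": 1, "dy": -0.9, "dz": 0, "yaw": 0},
  {"claw": -1, "dx": 1, "dy": -0.9, "dz": 0, "yaw": 0},
  {"claw": -1, "dx": 1, "dy": -0.9, "dz": 0, "yaw": 0},
])

```text
time_s: 2.75
ee_pos: [456.2, -48.8, 213.2]
ee_rot: [-179.9, -0.1, 20.0]
force: [0.3, 0.5, -1.3]
gripper_width: 91.1
```

Emit:
drive_tool([
  {"claw": -1, "dx": 1, "dy": -0.9, "dz": 0, "yaw": 0},
  {"claw": -1, "dx": 1, "dy": -0.9, "dz": 0, "yaw": 0},
  {"claw": -1, "dx": 1, "dy": -0.9, "dz": 0, "yaw": 0},
  {"claw": -1, "dx": 1, "dy": -0.9, "dz": 0, "yaw": 0},
  {"claw": -1, "dx": 1, "dy": -0.9, "dz": 0, "yaw": 0},
])

```text
time_s: 3.38
ee_pos: [520.8, 74.2, 213.1]
ee_rot: [-180.0, -0.0, 20.0]
force: [-0.5, -0.2, -0.1]
gripper_width: 91.2
```

Emit:
drive_tool([
  {"claw": -1, "dx": 1, "dy": -0.8, "dz": 0, "yaw": 0},
  {"claw": -1, "dx": 1, "dy": -0.8, "dz": 0, "yaw": 0},
  {"claw": -1, "dx": 1, "dy": -0.8, "dz": 0, "yaw": 0},
  {"claw": -1, "dx": 1, "dy": -0.8, "dz": 0, "yaw": 0},
  {"claw": -1, "dx": 0, "dy": 0, "dz": 0, "yaw": -1},
])

```text
time_s: 4.0
ee_pos: [575.9, 166.5, 212.0]
ee_rot: [-179.9, 0.0, 29.0]
force: [-0.7, 0.9, 0.6]
gripper_width: 91.1
```

Emit:
drive_tool([
  {"claw": -1, "dx": 0, "dy": 0, "dz": 0, "yaw": -1},
  {"claw": -1, "dx": 0, "dy": 0, "dz": 0, "yaw": -1},
  {"claw": -1, "dx": 0, "dy": 0, "dz": 0, "yaw": -1},
  {"claw": -1, "dx": 0, "dy": 0, "dz": 0, "yaw": -1},
  {"claw": -1, "dx": 0, "dy": 0, "dz": 0, "yaw": -1},
])

```text
time_s: 4.62
ee_pos: [575.5, 167.1, 210.6]
ee_rot: [-179.8, 0.1, 73.5]
force: [-0.2, -0.3, -0.4]
gripper_width: 91.3
```

Emit:
drive_tool([
  {"claw": -1, "dx": 0, "dy": 0, "dz": 0, "yaw": -1},
  {"claw": -1, "dx": 0, "dy": 0, "dz": 0, "yaw": -1},
  {"claw": -1, "dx": 0, "dy": 0, "dz": 0, "yaw": -1},
  {"claw": -1, "dx": 0, "dy": 0, "dz": 0, "yaw": -1},
  {"claw": -1, "dx": 0, "dy": 0, "dz": 0, "yaw": -1},
])

```text
time_s: 5.25
ee_pos: [575.0, 166.9, 209.6]
ee_rot: [-179.7, -0.1, 117.9]
force: [0.0, 0.1, -0.2]
gripper_width: 91.5
```

Emit:
drive_tool([
  {"claw": -1, "dx": 0, "dy": 0, "dz": 0, "yaw": -1},
  {"claw": -1, "dx": 0, "dy": 0, "dz": 0, "yaw": -1},
  {"claw": -1, "dx": 0, "dy": 0, "dz": 0, "yaw": -1},
  {"claw": -1, "dx": 0, "dy": 0, "dz": 0, "yaw": -1},
  {"claw": -1, "dx": 0, "dy": 0, "dz": 0, "yaw": 0},
])

```text
time_s: 5.88
ee_pos: [574.4, 166.8, 208.7]
ee_rot: [-179.8, -0.4, 153.4]
force: [-0.1, 0.0, 0.9]
gripper_width: 91.3
```

Run:
```python
from h import *
f=grab_frame("wrist");cv2.imwrite("pics/w1.png",f["color"]);np.save("w1.npy",f,allow_pickle=True)
s=telemetry.state();print(s["ee_pos"],s["ee_rot"],s["qpos"])
print(f["pose"])
```

```text
[574.43966927 166.81745639 208.63995184] [-179.75215805   -0.36911727  153.33129564] [ 1.50576518e+01  2.08259477e+01  8.66321683e+01  6.34783772e-02
  7.29823347e+01 -4.82932535e+01]
[[ 4.47747012e-01  8.60663603e-01  2.42447470e-01  5.05849034e+02]
 [ 8.94155750e-01 -4.30108018e-01 -1.24469225e-01  2.01980128e+02]
 [-2.84753119e-03  2.72516523e-01 -9.62146889e-01  3.79815579e+02]
 [ 0.00000000e+00  0.00000000e+00  0.00000000e+00  1.00000000e+00]]
```

View pics/w1.png

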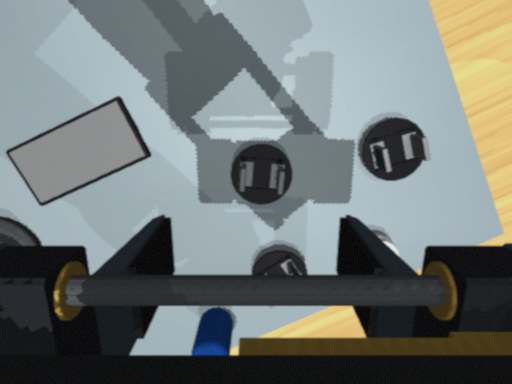

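The wrist view shows the wanted cap at (261,174), with the tabs nearly aligned with the jaw axis. I'll refine its centre and tab angle.

Run:
```python
from h import *
f=np.load("w1.npy",allow_pickle=True).item()
im=f["color"]; u0,v0=221,134
c=cv2.resize(im[v0:v0+80,u0:u0+80],(560,560),interpolation=cv2.INTER_CUBIC); cv2.imwrite("pics/w1c.png",c)
def disc(f,u,v,r,zt):
    g=f["color"].max(2)[v-r:v+r,u-r:u+r]
    m=(g<60).astype(np.uint8)
    cs,_=cv2.findContours(m,cv2.RETR_EXTERNAL,cv2.CHAIN_APPROX_NONE)
    k=max(cs,key=cv2.contourArea); h=cv2.convexHull(k); (x,y),a,b=cv2.fitEllipse(h)
    print((x+u-r,y+v-r),a,b); return onz(f,x+u-r,y+v-r,zt)
print(disc(f,261,174,40,20))
T=grab_frame("top");S=grab_frame("scene")
print(disc(S,318,193,22,20))
```

```text
(261.01425552368164, 173.40680313110352) (59.670082092285156, 60.06774139404297) 72.4389419555664
[578.99979181 171.62513769  20.        ]
(317.35228157043457, 192.70446586608887) (25.725881576538086, 28.8194637298584) 103.49100494384766
[581.36603901 168.64864481  20.        ]
```

View pics/w1c.png

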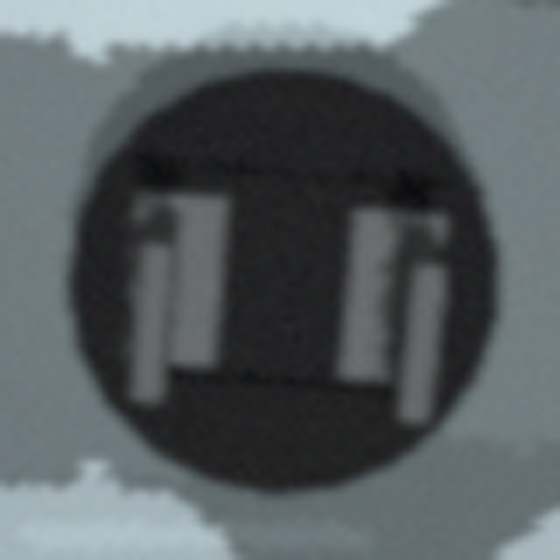

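Run:
```python
from h import *
f=np.load("w1.npy",allow_pickle=True).item()
q=lambda a,b:(221+(a+.5)/7-.5,134+(b+.5)/7-.5)
print("disc",onz(f,*q(284,280),21.5))
L=[onz(f,*q(*p),52) for p in [(150,243),(148,403),(428,264),(415,424),(150,323),(422,343)]]
for p in L:print(p)
d=L[5]-L[4];print("mid",(L[4]+L[5])/2,"len",np.linalg.norm(d),"ang",np.degrees(np.arctan2(d[1],d[0])))
for i in(0,2):
  d=L[i]-L[i+1];print(np.linalg.norm(d),np.degrees(np.arctan2(d[1],d[0])))
```

```text
disc [578.92231094 171.79582864  21.5       ]
[559.36886332 159.71509351  52.        ]
[580.2176984  148.67318577  52.        ]
[579.78511061 193.74019307  52.        ]
[600.36006053 181.90312028  52.        ]
[569.75796209 154.37517006  52.        ]
[589.87247565 188.0061024   52.        ]
mid [579.81521887 171.19063623  52.        ] len 39.187156898654685 ang 59.116540691207454
23.59232185255335 152.09352291727564
23.736993412129724 150.08754579326379
```

Emit:
drive_tool([
  {"claw": -1, "dx": -0.1, "dy": 0.3, "dz": 0.5, "yaw": 0.36},
  {"claw": -1, "dx": 0, "dy": 0, "dz": 1, "yaw": 0},
  {"claw": -1, "dx": 0, "dy": 0, "dz": 1, "yaw": 0},
  {"claw": -1, "dx": 0, "dy": 0, "dz": 1, "yaw": 0},
  {"claw": -1, "dx": 0, "dy": 0, "dz": 0, "yaw": 0},
], grip_force=35)

```text
time_s: 6.65
ee_pos: [579.1, 171.5, 137.5]
ee_rot: [-179.8, -0.3, 149.7]
force: [-0.1, 0.7, -0.5]
gripper_width: 91.4
```

Run:
```python
from h import *
f=grab_frame("wrist");np.save("w2.npy",f,allow_pickle=True)
s=telemetry.state();print(s["ee_pos"],s["ee_rot"])
u,v=map(int,proj(f,(579.3,171.5,35)));print(u,v,proj(f,(579.3,171.5,21.5)))
cv2.imwrite("pics/w2.png",f["color"])
```

```text
[579.96479687 171.77388446 138.62931028] [-1.79912208e+02 -1.77189140e-01  1.49724332e+02]
254 193 (np.float64(254.90799383494584), np.float64(188.9054731550718))
```

View pics/w2.png

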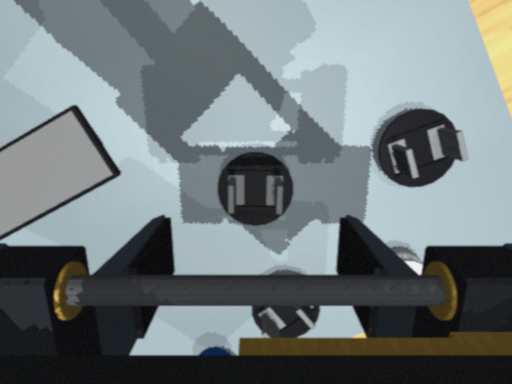

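The cap disc is at (255.5,188), less than 1 px from where I predicted, and the tabs are square to the jaws. Descending.

Emit:
drive_tool([
  {"claw": -1, "dx": 0, "dy": 0, "dz": 1, "yaw": 0},
  {"claw": -1, "dx": 0, "dy": 0, "dz": 1, "yaw": 0},
  {"claw": -1, "dx": 0, "dy": 0, "dz": 1, "yaw": 0},
  {"claw": -1, "dx": 0, "dy": 0, "dz": 1, "yaw": 0},
  {"claw": -0.6, "dx": 0, "dy": 0, "dz": 0.6, "yaw": 0},
])

```text
time_s: 7.32
ee_pos: [586.0, 173.6, 52.2]
ee_rot: [179.4, 0.4, 149.5]
force: [-0.7, -0.6, -0.3]
gripper_width: 83.7
```

Emit:
drive_tool([
  {"claw": -0.6, "dx": 0, "dy": 0, "dz": 0, "yaw": 0},
])

```text
time_s: 7.45
ee_pos: [586.1, 173.6, 52.2]
ee_rot: [179.5, 0.4, 149.5]
force: [-1.0, 0.4, -0.4]
gripper_width: 74.5
```

It drifted 7 mm while descending, so I'll correct that before going lower.

Emit:
drive_tool([
  {"claw": -0.6, "dx": 0.24, "dy": -0.26, "dz": 0, "yaw": 0},
  {"claw": -0.6, "dx": 0, "dy": 0, "dz": 0, "yaw": 0},
])

```text
time_s: 7.7
ee_pos: [579.9, 171.7, 53.8]
ee_rot: [179.3, 0.6, 149.5]
force: [-0.5, 0.1, -0.4]
gripper_width: 72.9
```

Run:
```python
from h import *
f=grab_frame("wrist");np.save("w3.npy",f,allow_pickle=True)
s=telemetry.state();print(s["ee_pos"],s["ee_rot"])
print(proj(f,(579.3,171.5,21.5)),proj(f,(579.3,171.5,52)))
cv2.imwrite("pics/w3.png",f["color"])
```

```text
[580.45430794 171.82681323  54.01748924] [179.29173658   0.59126618 149.49796445]
(np.float64(253.1370264394351), np.float64(221.1343287938527)) (np.float64(253.5687719515374), np.float64(241.15803860267607))
```

View pics/w3.png

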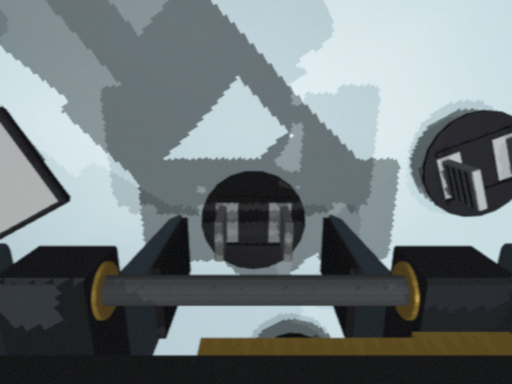

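The cap disc is centred at (253,220) and the jaws straddle it. Continuing down to a TCP height of about 25.

Emit:
drive_tool([
  {"claw": -0.6, "dx": 0, "dy": 0, "dz": 0.7, "yaw": 0},
  {"claw": -0.6, "dx": 0, "dy": 0, "dz": 0.6, "yaw": 0},
  {"claw": -0.6, "dx": 0, "dy": 0, "dz": 0, "yaw": 0},
])

```text
time_s: 8.12
ee_pos: [580.9, 172.0, 26.4]
ee_rot: [179.3, 0.6, 149.5]
force: [0.1, -0.5, -0.4]
gripper_width: 73.0
```

Emit:
drive_tool([
  {"claw": -0.6, "dx": 0.05, "dy": -0.05, "dz": 0.0, "yaw": 0},
  {"claw": 1, "dx": 0, "dy": 0, "dz": 0, "yaw": 0},
  {"claw": 1, "dx": 0, "dy": 0, "dz": 0, "yaw": 0},
  {"claw": 1, "dx": 0, "dy": 0, "dz": 0, "yaw": 0},
  {"claw": 1, "dx": 0, "dy": 0, "dz": 0, "yaw": 0},
])

```text
time_s: 8.75
ee_pos: [579.9, 171.8, 26.7]
ee_rot: [179.2, 0.6, 149.5]
force: [0.3, -0.7, -0.3]
gripper_width: 35.8
```

Emit:
drive_tool([
  {"claw": 1, "dx": 0, "dy": 0, "dz": 0, "yaw": 0},
  {"claw": 1, "dx": 0, "dy": 0, "dz": 0, "yaw": 0},
])

```text
time_s: 9.0
ee_pos: [580.1, 171.8, 27.1]
ee_rot: [179.2, 0.7, 149.5]
force: [-1.1, 1.1, -0.3]
gripper_width: 31.8
```

Emit:
drive_tool([
  {"claw": 1, "dx": 0, "dy": 0, "dz": -0.3, "yaw": 0},
  {"claw": 1, "dx": 0, "dy": 0, "dz": -0.5, "yaw": 0},
  {"claw": 1, "dx": 0, "dy": 0, "dz": -0.7, "yaw": 0},
  {"claw": 1, "dx": 0, "dy": 0, "dz": -0.7, "yaw": 0},
  {"claw": 1, "dx": 0, "dy": 0, "dz": 0, "yaw": 0},
])

```text
time_s: 9.62
ee_pos: [579.8, 171.7, 74.8]
ee_rot: [179.2, 0.7, 149.5]
force: [-0.4, -0.0, -1.3]
gripper_width: 32.0
```

Run:
```python
from h import *
f=grab_frame("wrist");np.save("w4.npy",f,allow_pickle=True)
S=grab_frame("scene")
s=telemetry.state();print(s["ee_pos"],s["ee_rot"],s["gripper_width"],s["force"])
c=cv2.resize(S["color"][130:230,260:400],(512,384),interpolation=cv2.INTER_CUBIC)
cv2.imwrite("pics/w4.png",cv2.resize(np.vstack([f["color"],c]),None,fx=.78,fy=.78))
```

```text
[578.790689   171.39393625  73.31038942] [179.26943652   0.6103368  149.49706607] 31.947330155056783 [ 0.04707064  0.53680163 -1.06746347]
```

View pics/w4.png

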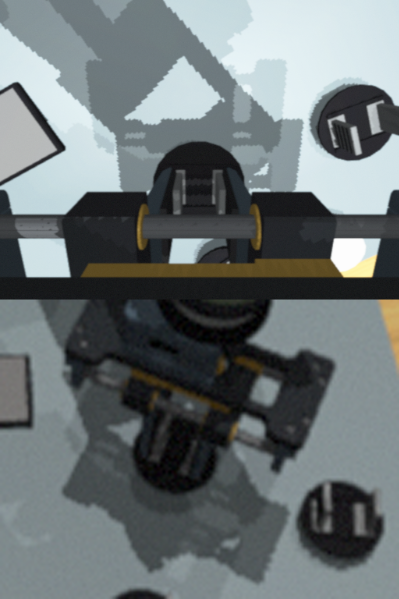

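The cap is held: it lifts with the gripper and the force shows about −1 N. Next, measuring the tube's mouth more precisely.

Run:
```python
from h import *
out={}
for n,(u,v) in [("top",(349,226)),("scene",(173,164))]:
    f=grab_frame(n); cv2.imwrite(f"pics/{n}_b.png",f["color"]); np.save(n+"_b.npy",f,allow_pickle=True)
    r=34;c=f["color"][v-r:v+r,u-r:u+r]
    g=cv2.resize(c.min(2),None,fx=8,fy=8,interpolation=cv2.INTER_CUBIC)
    m=(g>145).astype(np.uint8)
    cs,hi=cv2.findContours(m,cv2.RETR_CCOMP,cv2.CHAIN_APPROX_NONE)
    i=max(range(len(cs)),key=lambda k:cv2.contourArea(cs[k]) if hi[0][k][3]<0 else 0)
    k=hi[0][i][2];best=None
    while k>=0:
        if best is None or cv2.contourArea(cs[k])>cv2.contourArea(cs[best]):best=k
        k=hi[0][k][0]
    toP=lambda p:((p[0]+.5)/8-.5+u-r,(p[1]+.5)/8-.5+v-r)
    eo=cv2.fitEllipse(cs[i]);ei=cv2.fitEllipse(cs[best]) 
    out[n]=(f,toP(eo[0]),toP(ei[0]))
    print(n,toP(eo[0]),np.array(eo[1])/8,toP(ei[0]),np.array(ei[1])/8)
    vis=cv2.resize(c,None,fx=8,fy=8,interpolation=cv2.INTER_CUBIC);cv2.ellipse(vis,eo,(0,0,255),1);cv2.ellipse(vis,ei,(0,255,0),1);cv2.imwrite(f"pics/e_{n}.png",cv2.resize(vis,(380,380)))
T,S=out["top"],out["scene"]
print("outer",tri(T[0],T[1],S[0],S[1]),"inner",tri(T[0],T[2],S[0],S[2]))
for z in (95,98,101):print(z,[onz(X[0],*X[j],z)[:2].round(1) for X in(T,S) for j in(1,2)])
cv2.imwrite("pics/e.png",np.hstack([cv2.imread("pics/e_top.png"),cv2.imread("pics/e_scene.png")]))
```

```text
top (353.4135208129883, 221.589994430542) [67.40222168 79.85261536] (349.4473190307617, 224.48321533203125) [26.17731857 27.48108482]
scene (170.92307662963867, 163.52564239501953) [27.88871193 34.127285  ] (171.08860397338867, 163.66841888427734) [19.00195885 23.97067451]
outer (array([ 535.50463649, -164.95975336,  109.93245447]), np.float64(5.198052228075749)) inner (array([ 530.9103088 , -162.62534759,  101.43203296]), np.float64(1.5819808847304058))
95 [array([ 537.7, -171.1]), array([ 531.9, -163.2]), array([ 526. , -164.9]), array([ 526.4, -164.5])]
98 [array([ 537.2, -170.4]), array([ 531.4, -162.6]), array([ 528. , -164.4]), array([ 528.4, -164. ])]
101 [array([ 536.8, -169.7]), array([ 531. , -161.9]), array([ 530.1, -163.9]), array([ 530.5, -163.5])]
```

View pics/e.png

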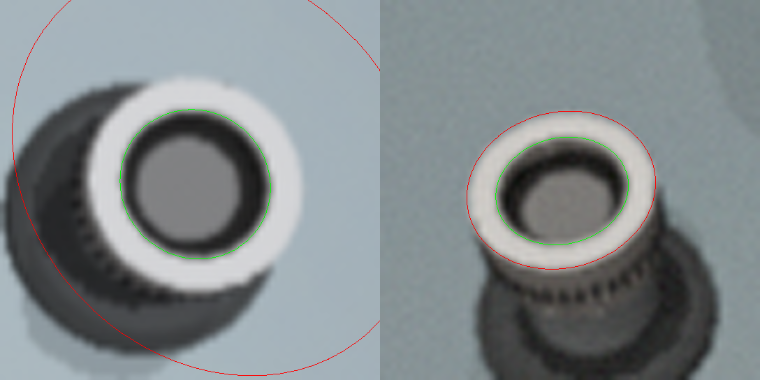

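The rim centre triangulates to about (530.5,-163, z≈101), good to 2–3 mm. I'll carry the cap beside the tube so the wrist camera looks straight into the mouth.

Emit:
drive_tool([
  {"claw": 1, "dx": 0, "dy": 0, "dz": -1, "yaw": 0},
  {"claw": 1, "dx": 0, "dy": 0, "dz": -1, "yaw": 0},
  {"claw": 1, "dx": -0.3, "dy": -0.5, "dz": -1, "yaw": 0},
  {"claw": 1, "dx": -0.6, "dy": -0.9, "dz": -1, "yaw": 0},
  {"claw": 1, "dx": -0.6, "dy": -0.9, "dz": -1, "yaw": 0},
])

```text
time_s: 10.45
ee_pos: [576.5, 115.3, 169.3]
ee_rot: [179.8, 0.0, 149.7]
force: [0.2, 0.8, -1.0]
gripper_width: 31.7
```

Emit:
drive_tool([
  {"claw": 1, "dx": -0.6, "dy": -0.95, "dz": -0.5, "yaw": 0},
  {"claw": 1, "dx": -0.6, "dy": -0.95, "dz": -0.2, "yaw": 0},
  {"claw": 1, "dx": -0.6, "dy": -0.95, "dz": 0, "yaw": 0},
  {"claw": 1, "dx": -0.6, "dy": -0.95, "dz": 0, "yaw": 0},
  {"claw": 1, "dx": -0.6, "dy": -0.95, "dz": 0, "yaw": 0},
])

```text
time_s: 11.08
ee_pos: [579.6, -0.5, 182.1]
ee_rot: [179.9, -0.1, 149.7]
force: [0.2, -0.6, 0.3]
gripper_width: 32.2
```

Emit:
drive_tool([
  {"claw": 1, "dx": -0.6, "dy": -0.95, "dz": 0, "yaw": 0},
  {"claw": 1, "dx": -0.6, "dy": -0.95, "dz": 0, "yaw": 0},
  {"claw": 1, "dx": -0.6, "dy": -0.95, "dz": 0, "yaw": 0},
  {"claw": 1, "dx": -0.6, "dy": -0.95, "dz": 0, "yaw": 0},
  {"claw": 1, "dx": -0.6, "dy": -0.95, "dz": 0, "yaw": 0},
])

```text
time_s: 11.7
ee_pos: [581.5, -116.4, 177.8]
ee_rot: [-180.0, -0.5, 149.7]
force: [0.4, -0.2, -0.7]
gripper_width: 31.9
```

Emit:
drive_tool([
  {"claw": 1, "dx": -0.7, "dy": -0.85, "dz": 0, "yaw": 0},
  {"claw": 1, "dx": -0.7, "dy": -0.85, "dz": 0, "yaw": 0},
  {"claw": 1, "dx": -0.7, "dy": -0.85, "dz": 0, "yaw": 0},
  {"claw": 1, "dx": -0.7, "dy": -0.85, "dz": 0, "yaw": 0},
  {"claw": 1, "dx": 0, "dy": 0, "dz": 0, "yaw": 0},
])

```text
time_s: 12.32
ee_pos: [596.2, -209.9, 175.5]
ee_rot: [-179.9, -0.6, 149.6]
force: [-0.6, 0.5, -0.5]
gripper_width: 32.1
```

Run:
```python
from h import *
f=grab_frame("wrist");np.save("w5.npy",f,allow_pickle=True)
s=telemetry.state();print(s["ee_pos"],s["ee_rot"],s["gripper_width"],s["force"])
cv2.imwrite("pics/w5.png",f["color"])
```

```text
[ 595.98835932 -208.97433399  175.49647324] [-179.94237869   -0.66278813  149.61602787] 31.589585323710068 [-0.51634439  0.05875067 -0.59510227]
```

View pics/w5.png

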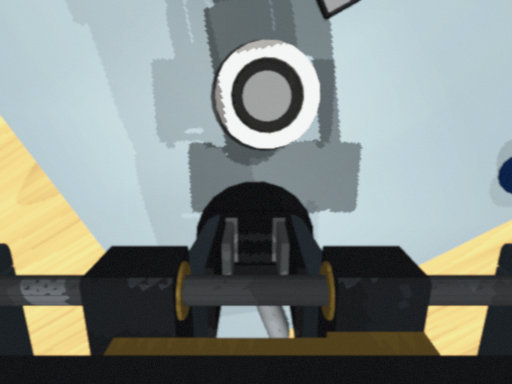

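The wrist view shows the tube's rim whole at (267,95), and the held cap's flange arc with its top at (255,182). Fitting both.

```bash
cat > fit.py <<'E'
from h import *
from scipy.optimize import least_squares
def edge(g,c,r0,r1,angs,sgn,thr=None):
    """largest radial step of the given sign (dark->bright = +1), sub-pixel by parabola"""
    P=[]
    rr=np.arange(r0,r1,.25)
    for a in angs:
        x=(c[0]+rr*np.cos(a)).astype(np.float32);y=(c[1]+rr*np.sin(a)).astype(np.float32)
        s=cv2.remap(g,x[None],y[None],cv2.INTER_LINEAR)[0]
        s=cv2.GaussianBlur(s[None],(0,0),3)[0]
        d=np.gradient(s)*sgn;k=d.argmax()
        if d[k]>1.: P.append((x[k],y[k]))
    return np.array(P)
def circ3d(f,P,R,z,fitR=False):
    """centre on plane z: rays onto plane, circle of radius free"""
    Q=np.array([onz(f,u,v,z)[:2] for u,v in P])
    fun=lambda p:np.hypot(*(Q-p[:2]).T)-(p[2])
    r=least_squares(fun,[*Q.mean(0),R],loss="soft_l1",f_scale=.4)
    return r.x,np.median(abs(r.fun))
E
python3 - <<'E'
from fit import *
f=np.load("w5.npy",allow_pickle=True).item()
g=f["color"].astype(np.float32).mean(2)
A=np.radians(np.arange(0,360,4))
inn=edge(g,(267,95),26,45,A,+1)
print("inner px",cv2.fitEllipse(inn))
# height such that radius =26
from scipy.optimize import brentq
z=brentq(lambda z:circ3d(f,inn,26,z)[0][2]-26,60,140);print("z from hole",z,circ3d(f,inn,26,z))
out=edge(g,(267,95),45,62,np.radians(np.arange(-80,60,4)),-1)
print("outer", [ (zz,circ3d(f,out,37,zz)) for zz in (97,101)])
for zz in (95,97,99,101,103):print(zz,circ3d(f,inn,26,zz))
# cap flange arc: top of flange at TCPz-26.8+21.5 ; bottom edge -4
fl=edge(g,(255,240),45,70,np.radians(np.arange(-165,-14,4)),+1)
zt=175.5-26.7+21.5
zc=brentq(lambda z:circ3d(f,fl,34,z)[0][2]-34,100,220);print("flange z by size",zc)
for zz in (zt,zt-4,zc):print("flange",zz,circ3d(f,fl,34,zz))
vis=f["color"].copy()
for p in np.vstack([inn,out,fl]):cv2.circle(vis,tuple(int(round(t)) for t in p),1,(0,0,255),-1)
cv2.imwrite("pics/w5f.png",vis)
E
```

```text
inner px ((267.0866394042969, 94.55783081054688), (72.22001647949219, 75.50019073486328), 6.460750579833984)
z from hole 95.79245753274783 (array([ 532.20420787, -161.91592162,   26.        ]), np.float64(0.07308344206666106))
outer [(97, (array([ 532.42003481, -161.8479711 ,   37.52368024]), np.float64(0.17756634245779424))), (101, (array([ 532.39012763, -161.99650974,   36.92504356]), np.float64(0.17508829379610802)))]
95 (array([ 532.20958377, -161.88704569,   26.08200513]), np.float64(0.07331275305719842))
97 (array([ 532.19601613, -161.95992257,   25.87504102]), np.float64(0.07273399711470852))
99 (array([ 532.18244855, -162.0327994 ,   25.66807686]), np.float64(0.07215517824130124))
101 (array([ 532.16888104, -162.10567616,   25.46111264]), np.float64(0.0715762915746776))
103 (array([ 532.1553136 , -162.17855287,   25.25414838]), np.float64(0.07099733865444335))
flange z by size 164.54186162804
flange 170.3 (array([ 595.25094339, -209.21064525,   32.9277295 ]), np.float64(0.08483054569646242))
flange 166.3 (array([ 596.71608483, -210.07367135,   33.67260623]), np.float64(0.08663749332290394))
flange 164.54186162804 (array([ 597.36006073, -210.45299848,   34.        ]), np.float64(0.08742984910081475))
```

View pics/w5f.png

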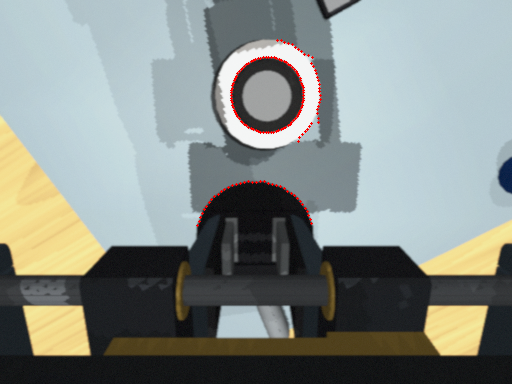

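Emit:
drive_tool([
  {"claw": 1, "dx": 0.9, "dy": 0.1, "dz": 0, "yaw": 0},
  {"claw": 1, "dx": 0.95, "dy": 0.1, "dz": 0, "yaw": 0},
  {"claw": 1, "dx": 0.95, "dy": 0.1, "dz": 0, "yaw": 0},
  {"claw": 1, "dx": 0.95, "dy": 0.1, "dz": 0, "yaw": 0},
  {"claw": 1, "dx": 0, "dy": 0, "dz": 0.5, "yaw": 0},
])

```text
time_s: 13.0
ee_pos: [533.8, -159.7, 166.9]
ee_rot: [179.9, -0.7, 149.8]
force: [0.7, 0.4, -2.1]
gripper_width: 31.8
```

Emit:
drive_tool([
  {"claw": 1, "dx": 0, "dy": 0, "dz": 0.5, "yaw": 0},
  {"claw": 1, "dx": 0, "dy": 0, "dz": 0, "yaw": 0},
])

```text
time_s: 13.25
ee_pos: [534.0, -159.3, 154.9]
ee_rot: [179.9, -0.7, 149.8]
force: [0.6, 0.1, -1.8]
gripper_width: 31.9
```

Emit:
drive_tool([
  {"claw": 1, "dx": 0.04, "dy": -0.14, "dz": 0.4, "yaw": 0},
  {"claw": 1, "dx": 0, "dy": 0, "dz": 0.3, "yaw": 0},
  {"claw": 1, "dx": 0, "dy": 0, "dz": 0, "yaw": 0},
])

```text
time_s: 13.62
ee_pos: [532.3, -162.0, 139.3]
ee_rot: [179.9, -0.8, 149.8]
force: [1.4, -1.2, -0.4]
gripper_width: 31.6
```

Run:
```python
from h import *
W=grab_frame("wrist");np.save("w6.npy",W,allow_pickle=True)
S=grab_frame("scene");np.save("s6.npy",S,allow_pickle=True);T=grab_frame("top");np.save("t6.npy",T,allow_pickle=True)
s=telemetry.state();print(s["ee_pos"],s["ee_rot"],s["gripper_width"],s["force"])
cv2.imwrite("pics/w6.png",W["color"])
a=cv2.resize(S["color"][120:220,120:220],(380,380),interpolation=cv2.INTER_CUBIC);b=cv2.resize(T["color"][170:270,300:400],(380,380),interpolation=cv2.INTER_CUBIC)
cv2.imwrite("pics/st6.png",np.hstack([a,b]))
```

```text
[ 532.70612496 -162.09007828  140.13089471] [179.90064006  -0.68269759 149.79003897] 31.929211057316277 [-0.15896911 -1.0720392  -1.03327752]
```

View pics/w6.png

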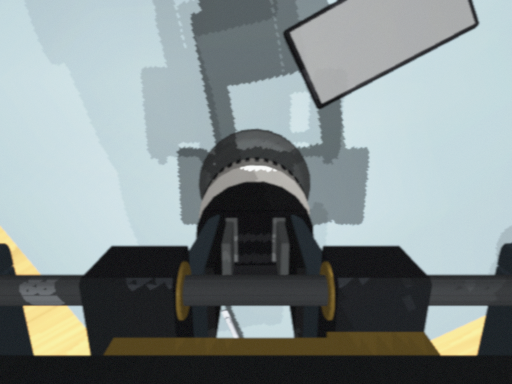

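View pics/st6.png

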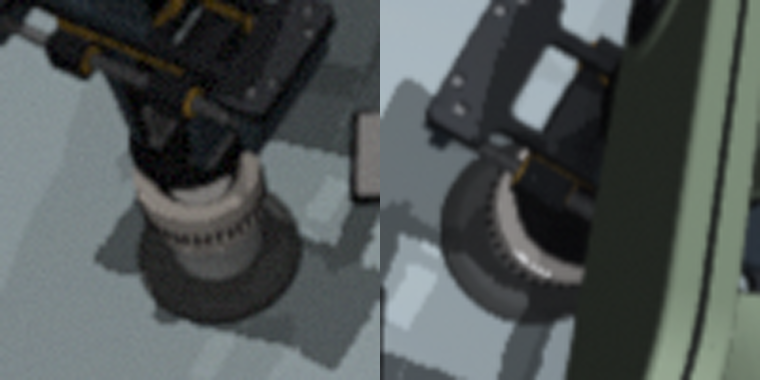

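The wrist view shows the rim crescent peaking near (257,163) under the flange arc near (255,183), close to concentric. Fitting both arcs in this one view.

Run:
```python
from fit import *
f=np.load("w6.npy",allow_pickle=True).item()
g=f["color"].astype(np.float32).mean(2)
c=(255,238)
fl=edge(g,c,45,66,np.radians(np.arange(-140,-40,4)),+1)
rim=edge(g,c,65,85,np.radians(np.arange(-135,-50,4)),-1)
for z in (128,131):print("flange",z,circ3d(f,fl,34,z))
def fixR(P,R,z):
    Q=np.array([onz(f,u,v,z)[:2] for u,v in P])
    r=least_squares(lambda p:np.hypot(*(Q-p).T)-R,Q.mean(0)-0+np.array([20,-12]),loss="soft_l1",f_scale=.4);return r.x,np.median(abs(r.fun))
for z in (128,131):print("flangeR",z,fixR(fl,34,z))
for z in (96,98,100,102):print("rim",z,circ3d(f,rim,37,z),fixR(rim,37,z))
vis=f["color"].copy()
for p in np.vstack([rim,fl]):cv2.circle(vis,tuple(int(round(t)) for t in p),1,(0,0,255),-1)
cv2.imwrite("pics/w6f.png",cv2.resize(vis[120:260,170:340],None,fx=3.5,fy=3.5))
```

```text
flange 128 (array([ 533.91898369, -162.7863248 ,   34.36194989]), np.float64(0.10222680651768457))
flange 131 (array([ 532.81554869, -162.15183805,   33.79893934]), np.float64(0.10047396099566441))
flangeR 128 (array([ 533.56800777, -162.5918677 ]), np.float64(0.08990139164865951))
flangeR 131 (array([ 533.00961576, -162.26050675]), np.float64(0.1066954960889106))
rim 96 (array([ 533.79709322, -163.41416026,   38.17168873]), np.float64(0.2979283167778206)) (array([ 532.55509797, -162.82710128]), np.float64(0.4385331026865771))
rim 98 (array([ 533.16906735, -163.04798082,   37.81567588]), np.float64(0.2970491133771347)) (array([ 532.31987912, -162.6280191 ]), np.float64(0.3715440797979994))
rim 100 (array([ 532.54103344, -162.68178479,   37.45964313]), np.float64(0.29615710244849325)) (array([ 532.07211422, -162.43732924]), np.float64(0.3266746833539429))
rim 102 (array([ 531.91299038, -162.31557175,   37.10358939]), np.float64(0.29525226923293957)) (array([ 531.80960296, -162.25855746]), np.float64(0.28989014748388087))
```

View pics/w6f.png

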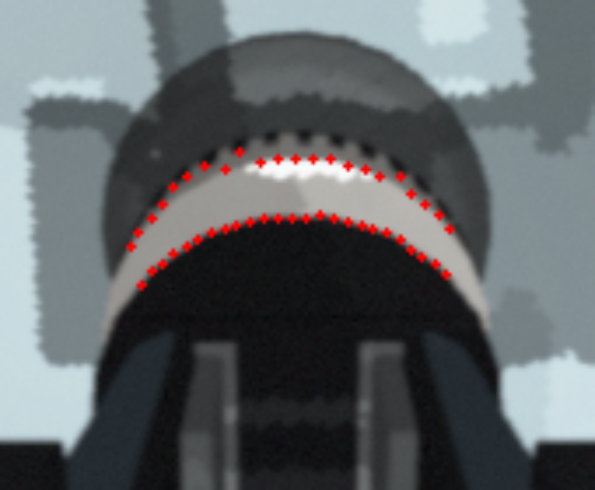

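The rim centre comes out near (532.3,-162.4) and the cap near (533,-162.3), so they agree within about 1 mm. Lowering gently.

Emit:
drive_tool([
  {"claw": 1, "dx": 0.03, "dy": 0, "dz": 0.4, "yaw": 0},
  {"claw": 1, "dx": 0, "dy": 0, "dz": 0.3, "yaw": 0},
  {"claw": 1, "dx": 0, "dy": 0, "dz": 0, "yaw": 0},
])

```text
time_s: 14.15
ee_pos: [532.1, -161.6, 125.5]
ee_rot: [179.9, -0.6, 149.8]
force: [-0.4, -0.7, -2.2]
gripper_width: 31.8
```

Emit:
drive_tool([
  {"claw": 1, "dx": 0, "dy": -0.03, "dz": 0.15, "yaw": 0},
  {"claw": 1, "dx": 0, "dy": 0, "dz": 0.15, "yaw": 0},
  {"claw": 1, "dx": 0, "dy": 0, "dz": 0, "yaw": 0},
])

```text
time_s: 14.52
ee_pos: [531.9, -162.2, 119.1]
ee_rot: [179.9, -0.6, 149.8]
force: [0.0, 0.8, -1.1]
gripper_width: 31.8
```

Emit:
drive_tool([
  {"claw": 1, "dx": 0, "dy": 0, "dz": 0.1, "yaw": 0},
  {"claw": 1, "dx": 0, "dy": 0, "dz": 0, "yaw": 0},
])

```text
time_s: 14.78
ee_pos: [532.0, -162.2, 117.1]
ee_rot: [179.9, -0.6, 149.8]
force: [-0.4, -0.2, -0.3]
gripper_width: 32.0
```

Emit:
drive_tool([
  {"claw": 1, "dx": 0, "dy": 0, "dz": 0.1, "yaw": 0},
  {"claw": 1, "dx": 0, "dy": 0, "dz": 0, "yaw": 0},
])

```text
time_s: 15.02
ee_pos: [532.2, -162.3, 115.5]
ee_rot: [179.9, -0.6, 149.8]
force: [0.4, 0.7, -0.7]
gripper_width: 32.0
```

Emit:
drive_tool([
  {"claw": 1, "dx": 0, "dy": 0, "dz": 0.1, "yaw": 0},
  {"claw": 1, "dx": 0, "dy": 0, "dz": 0, "yaw": 0},
])

```text
time_s: 15.28
ee_pos: [532.2, -162.2, 114.2]
ee_rot: [179.9, -0.5, 149.8]
force: [-0.4, 0.9, 4.3]
gripper_width: 31.9
```

Contact began at TCP z of about 114.3 with roughly 5 N. That matches the window preload and implies a rim near 101. Continuing in 1 mm steps.

Emit:
drive_tool([
  {"claw": 1, "dx": 0, "dy": 0, "dz": 0.07, "yaw": 0},
  {"claw": 1, "dx": 0, "dy": 0, "dz": 0, "yaw": 0},
])

```text
time_s: 15.52
ee_pos: [532.2, -162.3, 113.3]
ee_rot: [179.9, -0.5, 149.8]
force: [-1.9, 1.6, 4.4]
gripper_width: 31.9
```

Emit:
drive_tool([
  {"claw": 1, "dx": 0, "dy": 0, "dz": 0.07, "yaw": 0},
  {"claw": 1, "dx": 0, "dy": 0, "dz": 0, "yaw": 0},
])

```text
time_s: 15.78
ee_pos: [532.2, -162.2, 112.2]
ee_rot: [179.9, -0.5, 149.8]
force: [-2.8, 0.3, 4.8]
gripper_width: 31.6
```

Emit:
drive_tool([
  {"claw": 1, "dx": 0, "dy": 0, "dz": 0.06, "yaw": 0},
  {"claw": 1, "dx": 0, "dy": 0, "dz": 0, "yaw": 0},
])

```text
time_s: 16.02
ee_pos: [532.2, -162.3, 111.7]
ee_rot: [179.9, -0.5, 149.8]
force: [-2.4, 1.3, 5.0]
gripper_width: 32.0
```

Emit:
drive_tool([
  {"claw": 1, "dx": 0, "dy": 0, "dz": 0.05, "yaw": 0},
  {"claw": 1, "dx": 0, "dy": 0, "dz": 0, "yaw": 0},
])

```text
time_s: 16.27
ee_pos: [532.3, -162.3, 111.8]
ee_rot: [179.8, -0.4, 149.8]
force: [-1.8, 0.8, 5.3]
gripper_width: 32.0
```

Emit:
drive_tool([
  {"claw": 1, "dx": 0, "dy": 0, "dz": 0.08, "yaw": 0},
  {"claw": 1, "dx": 0, "dy": 0, "dz": 0.03, "yaw": 0},
])

```text
time_s: 16.52
ee_pos: [532.4, -162.3, 111.5]
ee_rot: [179.8, -0.4, 149.8]
force: [-2.8, 1.5, 6.8]
gripper_width: 31.9
```

Emit:
drive_tool([
  {"claw": 1, "dx": 0, "dy": 0, "dz": 0.08, "yaw": 0},
  {"claw": 1, "dx": 0, "dy": 0, "dz": 0.03, "yaw": 0},
])

```text
time_s: 16.77
ee_pos: [532.4, -162.3, 111.5]
ee_rot: [179.8, -0.3, 149.8]
force: [-1.6, 0.2, 6.3]
gripper_width: 31.9
```

Emit:
drive_tool([
  {"claw": 1, "dx": 0, "dy": 0, "dz": 0.12, "yaw": 0},
  {"claw": 1, "dx": 0, "dy": 0, "dz": 0.1, "yaw": 0},
])

```text
time_s: 17.02
ee_pos: [532.4, -162.3, 110.9]
ee_rot: [179.8, -0.2, 149.8]
force: [-6.9, 1.4, 17.4]
gripper_width: 32.2
```

Emit:
drive_tool([
  {"claw": 1, "dx": 0, "dy": 0, "dz": 0.12, "yaw": 0},
])

```text
time_s: 17.15
ee_pos: [532.4, -162.3, 110.8]
ee_rot: [179.8, -0.2, 149.8]
force: [-6.4, 1.6, 19.6]
gripper_width: 32.4
```

Force rises steeply at z 110.8, which is a rigid stop. I'll ease off the push and check the seating by eye.

Emit:
drive_tool([
  {"claw": 1, "dx": 0, "dy": 0, "dz": 0.04, "yaw": 0},
])

```text
time_s: 17.27
ee_pos: [532.5, -162.3, 111.2]
ee_rot: [179.8, -0.1, 149.8]
force: [-2.6, 1.0, 4.7]
gripper_width: 31.4
```

Run:
```python
from h import *
W=grab_frame("wrist");np.save("w7.npy",W,allow_pickle=True)
S=grab_frame("scene");np.save("s7.npy",S,allow_pickle=True)
s=telemetry.state();print(s["ee_pos"],s["ee_rot"],s["gripper_width"],s["force"])
a=cv2.resize(S["color"][120:220,120:220],(390,390),interpolation=cv2.INTER_CUBIC);b=cv2.resize(W["color"][120:270,180:330],(390,390),interpolation=cv2.INTER_CUBIC)
cv2.imwrite("pics/sw7.png",np.hstack([a,b]))
```

```text
[ 532.50270741 -162.34099987  111.04781898] [ 1.79762288e+02 -9.60861108e-02  1.49806632e+02] 32.56496999523135 [-4.27041855  0.16489834  9.70405575]
```

View pics/sw7.png

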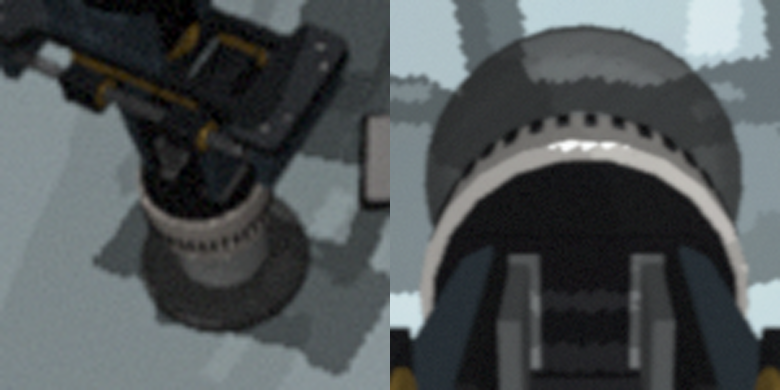

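The flange looks seated with an even rim ledge around it. The travel from window contact, about 3.5–4 mm, also agrees. I'll press lightly and open.

Emit:
drive_tool([
  {"claw": 1, "dx": 0, "dy": 0, "dz": 0.1, "yaw": 0},
  {"claw": -1, "dx": 0, "dy": 0, "dz": 0.1, "yaw": 0},
  {"claw": -1, "dx": 0, "dy": 0, "dz": 0, "yaw": 0},
  {"claw": -1, "dx": 0, "dy": 0, "dz": 0, "yaw": 0},
  {"claw": -1, "dx": 0, "dy": 0, "dz": 0, "yaw": 0},
])

```text
time_s: 18.0
ee_pos: [532.9, -162.5, 108.9]
ee_rot: [179.7, 0.0, 149.8]
force: [0.0, 0.5, 0.7]
gripper_width: 69.2
```

Run:
```python
from h import *
W=grab_frame("wrist");np.save("w8.npy",W,allow_pickle=True)
S=grab_frame("scene")
s=telemetry.state();print(s["ee_pos"],s["ee_rot"],s["gripper_width"],s["force"])
a=cv2.resize(S["color"][120:220,120:220],(390,390),interpolation=cv2.INTER_CUBIC);b=cv2.resize(W["color"][120:270,180:330],(390,390),interpolation=cv2.INTER_CUBIC)
cv2.imwrite("pics/sw8.png",np.hstack([a,b]))
```

```text
[ 532.86940246 -162.48243182  108.92047565] [1.79741433e+02 1.95001783e-02 1.49807274e+02] 77.39408349096816 [ 0.25300057  0.22825229 -0.06947838]
```

View pics/sw8.png

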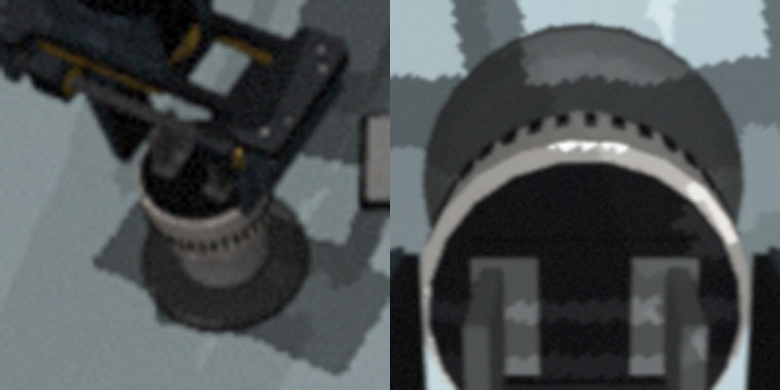

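The tabs have sprung out. Retreating straight up.

Emit:
drive_tool([
  {"claw": -1, "dx": 0, "dy": 0, "dz": 0, "yaw": 0},
  {"claw": -1, "dx": 0, "dy": 0, "dz": -0.7, "yaw": 0},
  {"claw": -1, "dx": 0, "dy": 0, "dz": -1, "yaw": 0},
  {"claw": -1, "dx": 0, "dy": 0, "dz": -1, "yaw": 0},
  {"claw": -1, "dx": 0, "dy": 0, "dz": -1, "yaw": 0},
])

```text
time_s: 18.73
ee_pos: [532.3, -162.6, 186.0]
ee_rot: [179.8, -0.1, 149.8]
force: [-0.1, -0.9, 0.1]
gripper_width: 90.9
```

Emit:
drive_tool([
  {"claw": -1, "dx": 0, "dy": 0, "dz": -1, "yaw": 0},
  {"claw": -1, "dx": 0, "dy": 0, "dz": -1, "yaw": 0},
  {"claw": -1, "dx": -0.5, "dy": 0, "dz": -0.5, "yaw": 0},
  {"claw": -1, "dx": -0.5, "dy": 0, "dz": 0, "yaw": 0},
  {"claw": -1, "dx": 0, "dy": 0, "dz": 0, "yaw": 0},
])

```text
time_s: 19.35
ee_pos: [551.3, -173.6, 244.3]
ee_rot: [179.6, 0.4, 149.8]
force: [-0.1, 0.7, 0.2]
gripper_width: 91.3
```

Run:
```python
from fit import *
W=grab_frame("wrist");np.save("w9.npy",W,allow_pickle=True)
S=grab_frame("scene")
s=telemetry.state();print(s["ee_pos"],s["ee_rot"],s["gripper_width"],s["force"])
print(proj(W,(532.3,-162.3,105)))
cv2.imwrite("pics/w9.png",W["color"])
a=cv2.resize(S["color"][120:220,120:220],(390,390),interpolation=cv2.INTER_CUBIC)
u,v=map(int,proj(W,(532.3,-162.3,115)));u0,v0=max(0,u-65),max(0,v-65)
b=cv2.resize(W["color"][v0:v0+130,u0:u0+130],(390,390),interpolation=cv2.INTER_CUBIC);print(u0,v0)
cv2.imwrite("pics/sw9.png",np.hstack([a,b]))
```

```text
[ 550.67825487 -173.26224037  244.02415982] [179.65543779   0.38464975 149.81741849] 91.29549844497554 [ 0.51747136 -0.17294302  0.22662897]
(np.float64(253.73811526311542), np.float64(157.6056446689467))
188 94
```

View pics/sw9.png

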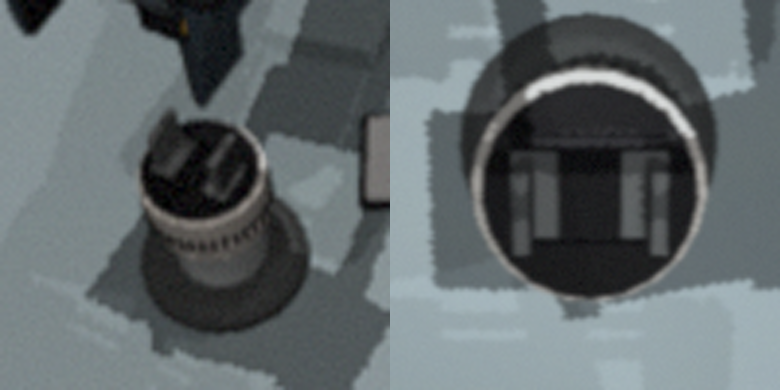

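Run:
```python
from fit import *
f=np.load("w9.npy",allow_pickle=True).item()
q=lambda a,b:(188+(a-390+.5)/3-.5,94+(b+.5)/3-.5)
for z in (135,137.5):
    L=onz(f,*q(512,205),z);R=onz(f,*q(668,205),z);print(z,"tab outer sep",np.linalg.norm(L-R),"mid",(L+R)/2)
# same measure on unpinched tabs at rest on bench, w1
g=f["color"].astype(np.float32).mean(2)
c=q(589,190)
fl=edge(g,c,28,41,np.radians(np.arange(0,360,5)),+1)
for z in (101.5,103,105,107):print("flange",z,circ3d(f,fl,34,z))
out=edge(g,c,36,44,np.radians(np.arange(20,160,5)),+1)
print("rim lower half",circ3d(f,out,37,101.5))
```

```text
135 tab outer sep 43.97270394707845 mid [ 530.9351845  -161.05112647  135.        ]
137.5 tab outer sep 43.57921093678372 mid [ 530.49778102 -160.81370413  137.5       ]
flange 101.5 (array([ 533.38202342, -162.52111746,   33.87742684]), np.float64(0.14694961741860624))
flange 103 (array([ 533.13594761, -162.3868347 ,   33.71507121]), np.float64(0.1462491532614898))
flange 105 (array([ 532.80784651, -162.20779158,   33.49859635]), np.float64(0.14531507662188758))
flange 107 (array([ 532.4797453 , -162.02874907,   33.2821207 ]), np.float64(0.14438078852565894))
rim lower half (array([ 538.8228454 , -165.36147394,   32.32802271]), np.float64(1.3302886501316067))
```

View pics/w9.png

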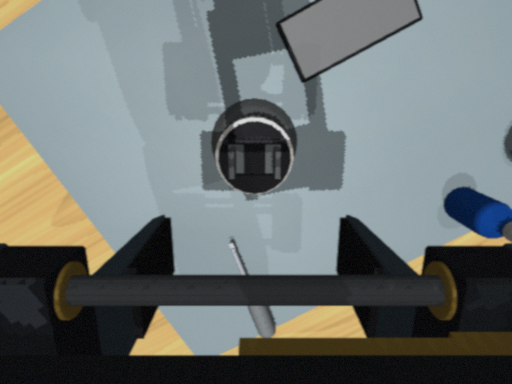

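The tabs measure 43.6–44.0 mm across their outer faces, which is fully sprung. The flange is centred on the tube to about 1 mm and the gripper is clear. Handing in.

```bash
python3 -c "
from workcell import job
print(job.job_done())"
```

```text
the job is handed in; nothing more can be done
None
```

The dust cap is in the mouth of the tube with its tabs sprung out, and I've handed the job in. The system gives no verdict, so my own checks are all there is to go on.

**What I did:**
- **Pick-up:** I took the cap nearest the base by pinching both tabs, and carried it to the tube.
- **Insertion:** I lowered it in small steps. It met the sprung window at about 5 N and stopped hard on the rim after about 3.5 mm more. The highest push I read was 19.6 N, against the 25 N limit.
- **Release:** I opened the jaws while pressing lightly, backed straight up, and finished at about 19 s.

**Last checks:**
- **Tabs:** their outer faces are 43.6–44.0 mm apart, against 44 mm at rest, so they are fully out.
- **Centring:** the flange is within about 1 mm of the tube's axis, and it has a white rim ledge showing all round it.
- **Clearance:** the wrist force is about zero and the gripper is about 80 mm above the cap.

**Checks that disagreed or failed:**
- **Rim height:** the estimates ranged from 96 mm (hole size in the picture) to 101.5 mm (touch and two views), and I went by touch.
- **Tab midpoint:** in the last picture it came out about 2 mm from the flange centre, which is about the camera's calibration error.
- **Final rim fit:** the fit to the lower edge of the rim was unusable.
- **Not measured:** I did not measure the catches locking or the final height directly. I infer them from the tab spread and the hard stop.

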